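# Post the spent purifier cartridge through the waste drop

### The job

The longer of the two gas purifier cartridges in the stand is spent. Take it out, lay it on its side on the ledge of the waste drop, lengthwise along the flap, let go of it, then push it sideways in through the flap so that it drops off the ledge down the chute into the bin and the flap swings shut behind it. Leave the shorter cartridge standing in its well and do not knock over the small glass beaker.

Things in the scene. Friction and masses are not known exactly. Their poses are not given: they have to be found in the camera images.
- drop: Fixed bench-top waste drop, grey sheet steel, 270 deep (its x) x 190 wide (y) x 194 mm high. Origin: centre of its underside, on the bench; x points from the ledge in through the flap, z up. Front, x -135 to -20: box whose flat steel top, 130 mm above the bench, is the loading ledge. Rear: hood with front face at x -20, its clear cover sloping from 194 mm high down to 142 at the back; clear sides.
- drop_ledge (a point): Centre of the ledge's top surface, 130 mm above the bench, 57.5 mm in front of the hood's face. Axes as the waste drop's: x to the flap, y along the flap, z up. The ledge is 115 mm deep in front of the hood, 184 mm wide between two guide strips, 3 mm thick and 18 mm high, along its ends.
- drop_mouth (a point): Middle of the lower edge of the opening in the hood's face, level with the ledge; axes as the waste drop's. The opening is 160 wide x 55 mm high, the hood's top 9 mm above it; the flap hangs 6.5 mm behind the face. The ledge ends 4 mm behind the face; from there a chute slopes steeply down and back into the closed bin.
- flap (a joint): Angle of the flap: 0 hanging shut, 1.3 fully swung inwards. It swings only inwards, weighs 45 g and falls shut by its own weight when nothing holds it.
- cart_stand: Fixed aluminium block, 85 (x) x 230 (y) x 30 mm high, with three round wells of 52 mm diameter in a row along y at y = -76, 0 and +76, each 22 mm deep (floor 8 mm above the bench). Origin: centre of its underside. In front of it the bench is always bare for x 0.41 to 0.51, y -0.20 to 0.05 in the robot's frame; a fixed white hose, 12 mm high, runs between that patch and the stand.
- long_cart: Longer cartridge, 140 mm long, 0.25 kg (0.18 to 0.35), loose; starts upright in either end well of the stand. Aluminium tube 38 mm in diameter with a steel hexagonal cap on each end, 42 mm across flats, 22 mm long; both ends alike. Origin: centre of its lower end face, z along it to the upper end; a cap corner points along x, flats face +-y and every 60 degrees from there.
- long_cart_mid (a point): Middle of the longer cartridge, on its axis, 70 mm from either end. Axes as the cartridge's. When it lies, it rests on flats of its caps with this point 21 mm above the surface, and does not roll away by itself.
- short_cart: The shorter cartridge, 100 mm long, otherwise like the longer one; stands upright in the other end well. Origin: centre of its lower end face, z along its length.
- small_beaker: Empty small glass beaker, 53 mm diameter, 66 mm high, standing loose on the bench. Origin: centre of its underside.

How it is judged (in metres and radians):
On the way:
1. the longer cartridge lies on its side on the ledge in front of the flap, along the flap, let go (z of long_cart_mid in the frame of drop_ledge between 0.012 and 0.032 m and x of long_cart_mid in the frame of drop_ledge between -0.07 and 0.055 m and y of long_cart_mid in the frame of drop_ledge between -0.045 and 0.045 m and angle between the z axis of long_cart and the y axis of drop_ledge, either way round below 0.35 rad and contact force between the fingers and long_cart below 0.3 N), for 0.2 s.
At the end, for the whole second after the job is handed in: The longer cartridge lies at rest inside the waste drop, its middle at least 50 mm below the ledge; the flap hangs shut (under 0.08 rad); the shorter cartridge stands in its well (within 20 mm of its start, tilted under 0.15 rad) and the small beaker is upright (z of long_cart_mid in the frame of drop_mouth below -0.05 m and x of long_cart_mid in the frame of drop_mouth between 0 and 0.175 m and y of long_cart_mid in the frame of drop_mouth between -0.1 and 0.1 m and linear speed of long_cart below 0.02 m/s and value of joint flap below 0.08 rad and distance of short_cart from where it was at the start of the episode below 0.02 m and angle between each of short_cart, small_beaker's own z axis and vertical below 0.15 rad); the robot touches nothing.
It fails at once if the shorter cartridge is pulled or knocked out of its well (distance of short_cart from where it was at the start of the episode above 0.03 m or angle between short_cart's own z axis and vertical above 0.35 rad).
It fails at once if the small glass beaker is knocked over (angle between small_beaker's own z axis and vertical above 0.5 rad).
It also fails if it takes over 58 s, if anything falls off the work surface, if the arm or the gripper's body presses on something with over 40 N, if the wrist force passes 120 N, or if a joint passes its speed limit or range.

### The arm

A 7-joint arm with a two-finger parallel gripper is mounted at the origin on a cart in front of the work surface, level with it; the furniture and walls round the work are solid. World frame = base frame: x ahead of the robot, y to its left, z up, the work surface at z = 0. Lengths are in mm, angles in rad, forces in N, time in s.
With the tool pointing down it reaches from about 425 to 800 mm from the base axis. Payload 8.3 kg.
Tool frame: the origin (TCP) lies midway between the tips of the shut fingers; the grasp point (between the pads) lies 19 mm behind it; z points along the fingers, y is the line along which they close (so a half turn about z gives the same grasp; the last joint's range is limited). The gripper opens to 85 mm and grips with 20 to 120 N. Pads are 22 mm wide; open, the fingers measure 114 mm over their backs; the gripper's body (76 mm by 85 mm) begins 54 mm behind the grasp point. The pads swing forward as they close: fully open they stand 13 mm farther back than shut.
Start: joints at [1.152, 0.383, 0.016, 1.37, -0.006, 1.388, -0.046], TCP at [217.748, -585.823, 231.279] pointing down, gripper open.
Joint ranges: [-2.95, 2.95], [-0.25, 2.06], [-1.52, 1.56], [0.18, 2.33], [-1.44, 4.58], [0.02, 2.06], [-3.01, 3.01]. Speed limits (rad/s): [2.39, 2.39, 3.01, 3.01, 3.14, 3.14, 3.14].

### API

Orientations are given as a rotation vector (axis times angle).
In Python, from cell import arm, vision gives the robot as it stands. The module is installed in compiled form; this text tells all that it offers.
- The arm moves only by the shell command python3 -m pendant 'ROWS' [OPENING] [FORCE]. ROWS is JSON, a list of rows, each an object of numbers: "tx", "ty", "tz": the shift along the tool's x, y, z in mm; "ax", "ay", "az": the turn, a rotation vector about the tool's x, y, z in rad. In form: [{"tx": .., "ty": .., "tz": .., "ax": .., "ay": .., "az": ..}, ...]. A call has 1 to 10 rows; each row is the pose to reach, as a shift and turn from the pose commanded when the call began, along the tool's axes at that moment; what a row does not reach only later rows make up. A row lasts 1/12 s, in which the tool goes at most 41.7 mm and 7.16 degrees, less where a joint would pass 70% of its speed; a pose out of reach is approached as far as the arm can. A call with a gripper value outside its range is refused whole. OPENING is the finger opening in mm, from 0 to 85.4, set as the call begins (- or left out, the last holds). The fingers move at their own pace and stop on an object; FORCE is the grip in N (left out, the last holds). Time passes only in rows, so rows that repeat a pose let the fingers close. It gives the time, the measured TCP pose, the force, the opening and the grip force at its end, in the units of the state.
- arm.get_obs(): the state, without advancing time (a new reading comes with each control period).
- vision.grab_frame(name): name is "side" or "top"; returns a dict with "image" (400x640x3 uint8, red, green, blue), "depth" (400x640 float32, mm along the optical axis (not along the pixel's ray), 0 where there is no reading), "vfov" (degrees; the focal length in pixels is half the picture's height over the tangent of half this angle, whatever the lens; pixels are square), "cx", "cy" (the principal point, pixels), "R" (3x3) and "t" (3): a world point X has camera coordinates R X + t. Camera axes: x right, y down, z forward; pixel columns grow to the right and rows downward; lengths in mm; the calibration is good to about 2 mm. A picture is of the moment at which its call begins.
- arm.hand_in(): hands the job in; it is judged then, once.
The state is a dict: "clock": time; "joints": joint angles; "joint_vel": joint speeds; "joint_efforts": joint torques, N m; "ee_pos": TCP position; "eef_rot": TCP orientation; "ft_force": force on the tool from outside, world axes, zero at the start; "wrist_torque": the same for the moment, N m; "finger_gap": opening from 0.0 (shut) to 1.0 (fully open); "gripper_force": force on a finger pad.
Only numpy, scipy, OpenCV 4.12 (cv2) and the standard library are available. Lean on these libraries where they do the work, as an engineer would, in place of code of your own. Each camera call takes 0.05 s, during which the arm holds its last target. There are 200 camera calls.

## Working session

There is one attempt and no reset: what is moved stays moved. The work goes in short steps, Python scripts to look and compute and a shell command to move; the robot and the scene stay as the last step left them, time stands still between calls to the robot, and variables do not carry over. Pictures are saved under pics/ and viewed, at most 12 in all, crops included, and the job is handed in when it is done.

```bash
mkdir -p pics; cat > h.py <<'E'
import numpy as np, cv2
from cell import arm, vision
from scipy.spatial.transform import Rotation as Ro
def grab(n):
    f=vision.grab_frame(n); f['f']=200/np.tan(np.radians(f['vfov'])/2); f['R']=np.array(f['R']); f['t']=np.array(f['t']); return f
def cloud(f):
    v,u=np.mgrid[0:400,0:640]; d=f['depth']
    c=np.stack([(u-f['cx'])/f['f']*d,(v-f['cy'])/f['f']*d,d],-1)
    return (c-f['t'])@f['R']
def ray(f,u,v,z):
    d=np.array([(u-f['cx'])/f['f'],(v-f['cy'])/f['f'],1])@f['R']; o=-f['R'].T@f['t']
    return o+d*(z-o[2])/d[2]
E
python3 - <<'E'
from h import *
o=arm.get_obs(); print(o)
for n in ('top','side'):
    f=grab(n); cv2.imwrite(f'pics/{n}0.png',f['image'][:,:,::-1]); np.savez(f'{n}0.npz',**f)
    print(n,f['f'],f['cx'],f['cy'],f['R'].round(3).tolist(),(-f['R'].T@f['t']).round(0), (f['depth']>0).mean())
E
```

```text
{'clock': 0.0, 'joints': array([ 1.15209095,  0.38423763,  0.01635101,  1.37117148, -0.00629301,
        1.38821638, -0.04649108]), 'joint_vel': array([ 5.61948890e-04, -3.63242925e-04, -2.71279494e-04, -9.94554531e-04,
       -7.19047766e-04,  5.91467726e-04,  5.92054621e-05]), 'joint_efforts': array([-6.13559514e-04, -6.27597642e+01,  8.44223890e-01, -3.71825588e+01,
        1.66108838e-02,  1.42237789e-02, -8.78832452e-06]), 'ee_pos': array([ 217.57916633, -585.3537615 ,  230.27118529]), 'eef_rot': array([-3.09006729e+00, -5.55756934e-01,  6.05318469e-04]), 'ft_force': array([-0.45383254, -0.22567124, -0.18305706]), 'wrist_torque': array([-0.00927452,  0.01490698,  0.00042984]), 'gripper_force': 0.0, 'finger_gap': 0.9991382685603841}
top 370.2404146182941 316.4963236553423 194.46343110266778 [[0.012, -0.999, 0.036], [-0.984, -0.018, -0.178], [0.178, -0.034, -0.983]] [ 489. -190.  980.] 0.996125
side 389.63304793562844 320.06148665375963 195.02415840654209 [[-0.989, -0.147, -0.022], [-0.063, 0.551, -0.832], [0.135, -0.822, -0.554]] [516. 501. 585.] 0.99614453125
```

View pics/top0.png

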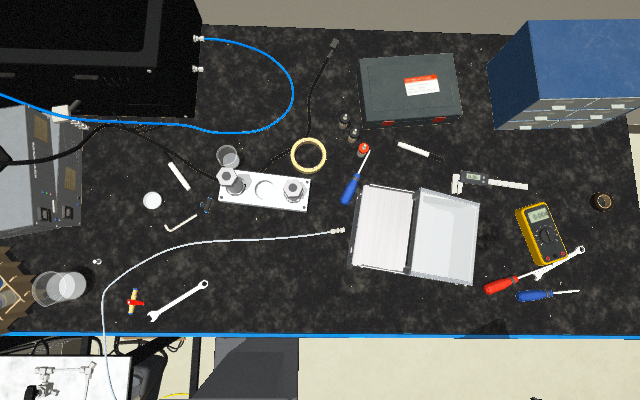

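View pics/side0.png

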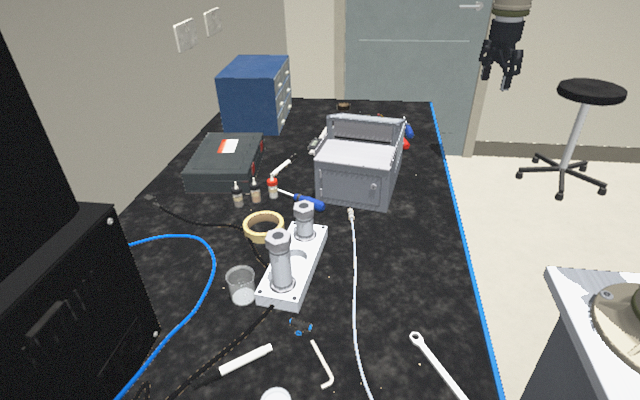

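The top view shows the stand around (265,190), with cartridges at (226,178) and (295,188) and the beaker at (228,155). The drop's ledge is at (382,227), with the hood to its right at (448,235). In the side view the nearer cartridge (279,260) is the taller one, and the beaker is beside it at (240,285).

```bash
python3 - <<'E'
from h import *
f=dict(np.load('top0.npz')); P=cloud(f); s=dict(np.load('side0.npz')); S=cloud(s)
def box(P,u0,u1,v0,v1): return P[v0:v1,u0:u1].reshape(-1,3)
A=np.concatenate([P.reshape(-1,3),S.reshape(-1,3)])
def sel(P,x,y,z): 
    m=(P[:,0]>x[0])&(P[:,0]<x[1])&(P[:,1]>y[0])&(P[:,1]<y[1])&(P[:,2]>z[0])&(P[:,2]<z[1]); return P[m]
T=P.reshape(-1,3)
# bench check
print('bench',np.median(box(P,200,300,250,300)[:,2]), 'side',np.median(box(S,380,400,250,330)[:,2]))
# stand top
def rect(Q,name):
    r=cv2.minAreaRect(Q[:,:2].astype(np.float32)); print(name,len(Q),'c',np.round(r[0],1),'size',np.round(r[1],1),'ang',round(r[2],2),'z',np.median(Q[:,2]).round(1)); return r
st=sel(box(P,205,325,150,225),(300,800),(-300,300),(25,36)); 
r=rect(st,'stand');
for nm,B in (('L',box(P,205,245,150,200)),('R',box(P,280,315,165,210))):
    h=B[:,2]; print(nm,np.percentile(h,[50,90,95,99]))
for nm,Q in (('top',T),('side',S.reshape(-1,3))):
  for z0 in ((60,70),(98,112),(140,156)):
    q=sel(Q,(450,650),(-200,150),z0); 
    if len(q)>5:
        n,l=0,None
        for y0,y1 in ((-200,-10),(-10,150)):
            qq=q[(q[:,1]>y0)&(q[:,1]<y1)]
            if len(qq)>3: print(nm,z0,len(qq),'min',qq.min(0).round(),'max',qq.max(0).round(),'mean',qq.mean(0).round(1))
led=sel(T,(300,600),(-500,-150),(124,136)); rect(led,'ledge z124-136')
led=sel(S.reshape(-1,3),(300,600),(-500,-150),(124,136)); rect(led,'ledge side')
al=sel(T,(300,600),(-560,-150),(124,200)); rect(al,'all')
print(P[227,350:480:6].round(0).tolist())
E
```

```text
bench -0.7289119857311064 side -0.7574103750331764
stand 1842 c [707.9 -99.3] size [271.6 158.8] ang 83.92 z 29.3
L [ 14.9302134  146.48771515 147.91693722 149.63457066]
R [ 27.55656141 106.79890686 108.10698973 109.5691259 ]
top (98, 112) 47 min [ 642. -178.   99.] max [ 650. -147.  110.] mean [ 646.1 -163.3  106.5]
side (60, 70) 20 min [ 642. -162.   61.] max [ 650. -147.   69.] mean [ 645.7 -154.    65. ]
side (98, 112) 59 min [ 640. -177.   98.] max [ 650. -146.  108.] mean [ 645.1 -157.9  105. ]
ledge z124-136 2892 c [ 537.  -390.7] size [164.  135.8] ang 81.12 z 129.1
ledge side 1333 c [ 533.6 -408.4] size [204.9 139. ] ang 81.0 z 128.9
all 6932 c [ 524. -431.] size [260.5 155.9] ang 88.82 z 154.1
[[580.0, -314.0, -1.0], [571.0, -315.0, 103.0], [569.0, -325.0, 130.0], [569.0, -339.0, 130.0], [569.0, -354.0, 128.0], [569.0, -368.0, 129.0], [570.0, -382.0, 128.0], [570.0, -396.0, 128.0], [570.0, -410.0, 128.0], [570.0, -423.0, 130.0], [570.0, -437.0, 133.0], [564.0, -431.0, 196.0], [565.0, -446.0, 192.0], [566.0, -461.0, 186.0], [566.0, -475.0, 182.0], [567.0, -491.0, 174.0], [568.0, -506.0, 172.0], [568.0, -521.0, 166.0], [569.0, -539.0, 158.0], [570.0, -553.0, 157.0], [570.0, -569.0, 151.0], [571.0, -586.0, 145.0]]
```

```bash
python3 - <<'E'
import cv2
a=cv2.imread('pics/top0.png')[130:300,200:500]; b=cv2.imread('pics/side0.png')[100:320,210:430]
cv2.imwrite('pics/crop0.png',cv2.resize(a,None,fx=2.6,fy=2.6,interpolation=cv2.INTER_CUBIC))
E
```

```text
(no output)
```

View pics/crop0.png

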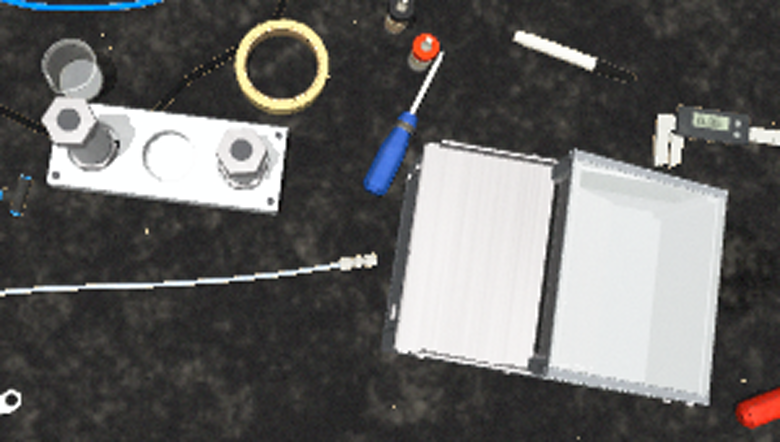

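The crop shows the long cartridge's top at (70,118), the short one's at (243,150) and the beaker at (72,68). The ledge spans (425,145) to (395,350) along its front. My first window missed the stand, so I'll fit it again.

```bash
python3 - <<'E'
from h import *
f=dict(np.load('top0.npz')); P=cloud(f); s=dict(np.load('side0.npz')); S=cloud(s)
# bright stand mask in top -> rays on z=30
hsv=cv2.cvtColor(f['image'],cv2.COLOR_RGB2HSV)
m=((np.abs(P[...,2]-30)<5)&(hsv[...,2]>120)).astype(np.uint8); m[:, :205]=0;m[:,325:]=0;m[:150]=0;m[225:]=0
m=cv2.morphologyEx(m,cv2.MORPH_OPEN,np.ones((3,3)))
n,l,stt,_=cv2.connectedComponentsWithStats(m); k=1+stt[1:,4].argmax(); v,u=np.where(l==k)
Q=np.array([ray(f,a,b,30) for a,b in zip(u,v)])[:,:2]
r=cv2.minAreaRect(Q.astype(np.float32)); print('stand',r)
c=np.array(r[0]); bp=cv2.boxPoints(r); e=[bp[1]-bp[0],bp[2]-bp[1]]; e=max(e,key=np.linalg.norm); e/=np.linalg.norm(e); e*=np.sign(e[1])
print('wells',c+76*e,c,c-76*e,'dir',e)
# cartridge tops
for nm,z in (('long',148),('short',108)):
  for cam,X,fr in (('top',P,f),('side',S,s)):
    mm=(np.abs(X[...,2]-z)<4)&(X[...,0]>550)&(X[...,0]<800)&(X[...,1]>-150)&(X[...,1]<120)
    v,u=np.where(mm); q=X[mm]
    if len(q)<4: print(nm,cam,'none');continue
    qq=np.array([ray(fr,a,b,z) for a,b in zip(u,v)])
    print(nm,cam,len(q),'mid',((qq.min(0)+qq.max(0))/2).round(1),'ext',np.ptp(qq,0).round(1),'c',cv2.minEnclosingCircle(qq[:,:2].astype(np.float32)))
# beaker
print('beaker rays', ray(f,231,165,0), S[262:305:8,240].round(0).tolist())
# drop : ledge mask
def fit(cam,X,fr):
    mm=((np.abs(X[...,2]-129)<3.5)&(X[...,0]>400)&(X[...,0]<680)&(X[...,1]<-250)&(X[...,1]>-460)).astype(np.uint8)
    mm=cv2.morphologyEx(mm,cv2.MORPH_OPEN,np.ones((3,3)))
    n,l,st,_=cv2.connectedComponentsWithStats(mm); k=1+st[1:,4].argmax(); v,u=np.where(l==k)
    q=np.array([ray(fr,a,b,130) for a,b in zip(u,v)])[:,:2]
    r=cv2.minAreaRect(q.astype(np.float32)); print(cam,'ledge',r, cv2.boxPoints(r).round(1).tolist())
fit('top',P,f); fit('side',S,s)
# hood top front edge/top border, box points z>189
for cam,X in (('top',P),('side',S)):
    q=X[(X[...,2]>188)&(X[...,2]<200)&(X[...,0]>400)&(X[...,0]<720)&(X[...,1]<-350)&(X[...,1]>-520)]
    print(cam,'hoodtop',len(q),cv2.minAreaRect(q[:,:2].astype(np.float32)), q.min(0).round(), q.max(0).round())
    q=X[(X[...,2]>60)&(X[...,2]<115)&(X[...,0]>400)&(X[...,0]<720)&(X[...,1]<-250)&(X[...,1]>-400)]
    if len(q)>10: print(cam,'front',len(q),np.polyfit(q[:,0],q[:,1],1),q.min(0).round(),q.max(0).round())
E
```

```text
stand ((671.8786010742188, -86.99018859863281), (229.01136779785156, 85.37175750732422), 83.85752868652344)
wells [680.01070118 -11.4265213 ] [671.87860107 -86.9901886 ] [ 663.74650097 -162.5538559 ] dir [0.10700131 0.9942588 ]
long top 285 mid [678.9 -11.5 148. ] ext [42.4 45.6  0. ] c ((679.4662475585938, -11.24768352508545), 23.166439056396484)
long side 334 mid [676.7  -9.2 148. ] ext [42.3 46.9  0. ] c ((676.5276489257812, -8.778038024902344), 23.835630416870117)
short top 62 mid [662.7 -78.3 108. ] ext [ 36.6 143.1   0. ] c ((660.8417358398438, -79.2115249633789), 72.49900817871094)
short side 118 mid [668.1 -69.2 108. ] ext [ 51.  159.9   0. ] c ((664.0625, -69.42002868652344), 81.35623168945312)
beaker rays [743.29781439   8.61676865   0.        ] [[793.0, -87.0, 1.0], [761.0, -12.0, 53.0], [763.0, -12.0, 32.0], [745.0, 33.0, 59.0], [748.0, 32.0, 37.0], [751.0, 32.0, 15.0]]
top ledge ((566.9193115234375, -373.622802734375), (122.01327514648438, 189.1531982421875), 80.97551727294922) [[463.8999938964844, -419.0], [650.7999877929688, -448.70001220703125], [669.9000244140625, -328.20001220703125], [483.1000061035156, -298.5]]
side ledge ((565.57275390625, -370.2289123535156), (128.04771423339844, 190.01686096191406), 81.30004119873047) [[462.0, -419.1000061035156], [649.7999877929688, -447.8999938964844], [669.2000122070312, -321.29998779296875], [481.29998779296875, -292.6000061035156]]
top hoodtop 960 ((556.2835083007812, -445.56494140625), (35.97906494140625, 190.62380981445312), 81.01390838623047) [ 461. -472.  188.] [ 652. -413.  200.]
top front 182 [-7.82559209e-02 -2.73287660e+02] [ 469. -388.   61.] [ 667. -303.  114.]
side hoodtop 269 ((553.9030151367188, -439.80853271484375), (28.33519172668457, 188.22808837890625), 80.45556640625) [ 462. -469.  188.] [ 648. -412.  197.]
side front 1516 [-8.27549981e-02 -2.72094119e+02] [ 465. -399.   60.] [ 667. -301.  115.]
```

```bash
cat >> h.py <<'E'
YD=np.array([.9876,-.157,0]); XD=np.array([-.157,-.9876,0]); LC=np.array([567,-370,130.])
def rot(yaw,th):  # tool y at azimuth yaw-90, down, then pitched forward by th about tool y (deg)
    c,s=np.cos(np.radians(yaw)),np.sin(np.radians(yaw))
    return Ro.from_matrix(np.array([[c,s,0],[s,-c,0],[0,0,-1]]))*Ro.from_euler('y',th,degrees=True)
def go(G,yaw,th,off=16):  # tcp = G+off*z ; returns tool-frame shift
    o=arm.get_obs(); R0=Ro.from_rotvec(o['eef_rot']); R1=rot(yaw,th)
    T=np.array(G,float)+off*R1.apply([0,0,1]); d=R0.inv().apply(T-o['ee_pos']); a=(R0.inv()*R1).as_rotvec()
    print('tcp->',T.round(1),'t',d.round(1),'a',a.round(3),'dist',np.linalg.norm(d).round(),'deg',np.degrees(np.linalg.norm(a)).round(), 'joints',o['joints'].round(2),'clock',o['clock'])
E
python3 - <<'E'
from h import *
go([400,-250,330],0,30)
go([520,-10,220],0,65)
E
```

```text
tcp-> [ 408.  -250.   316.1] t [ 295.4 -248.2  -85.3] a [-0.095  0.518  0.347] dist 395.0 deg 36.0 joints [ 1.15  0.38  0.02  1.37 -0.01  1.39 -0.05] clock 0.1
tcp-> [534.5 -10.  213.2] t [ 497.5 -428.9   17.9] a [-0.203  1.122  0.316] dist 657.0 deg 68.0 joints [ 1.15  0.38  0.02  1.37 -0.01  1.39 -0.05] clock 0.1
```

```bash
python3 -m pendant '[{"tx":295,"ty":-248,"tz":-85,"ax":-0.095,"ay":0.518,"az":0.347},{"tx":295,"ty":-248,"tz":-85,"ax":-0.095,"ay":0.518,"az":0.347},{"tx":295,"ty":-248,"tz":-85,"ax":-0.095,"ay":0.518,"az":0.347},{"tx":295,"ty":-248,"tz":-85,"ax":-0.095,"ay":0.518,"az":0.347},{"tx":295,"ty":-248,"tz":-85,"ax":-0.095,"ay":0.518,"az":0.347},{"tx":295,"ty":-248,"tz":-85,"ax":-0.095,"ay":0.518,"az":0.347},{"tx":295,"ty":-248,"tz":-85,"ax":-0.095,"ay":0.518,"az":0.347},{"tx":295,"ty":-248,"tz":-85,"ax":-0.095,"ay":0.518,"az":0.347},{"tx":295,"ty":-248,"tz":-85,"ax":-0.095,"ay":0.518,"az":0.347},{"tx":295,"ty":-248,"tz":-85,"ax":-0.095,"ay":0.518,"az":0.347}]' 70 40
python3 - <<'E'
from h import *
go([520,-10,220],0,65)
E
```

```text
clock: 0.93
ee_pos: [411.8, -247.2, 315.4]
eef_rot: [-3.032, -0.009, -0.809]
ft_force: [0.5, -0.3, -0.6]
finger_gap: 0.82
gripper_force: 0.0
tcp-> [534.5 -10.  213.2] t [  56.7 -236.2  150.8] a [-0.006  0.613  0.003] dist 286.0 deg 35.0 joints [ 0.99 -0.25 -0.22  1.96 -0.47  1.08 -0.64] clock 0.9333
```

```bash
python3 -m pendant '[{"tx":57,"ty":-236,"tz":151,"ax":0,"ay":0.613,"az":0},{"tx":57,"ty":-236,"tz":151,"ax":0,"ay":0.613,"az":0},{"tx":57,"ty":-236,"tz":151,"ax":0,"ay":0.613,"az":0},{"tx":57,"ty":-236,"tz":151,"ax":0,"ay":0.613,"az":0},{"tx":57,"ty":-236,"tz":151,"ax":0,"ay":0.613,"az":0},{"tx":57,"ty":-236,"tz":151,"ax":0,"ay":0.613,"az":0},{"tx":57,"ty":-236,"tz":151,"ax":0,"ay":0.613,"az":0},{"tx":57,"ty":-236,"tz":151,"ax":0,"ay":0.613,"az":0},{"tx":57,"ty":-236,"tz":151,"ax":0,"ay":0.613,"az":0},{"tx":57,"ty":-236,"tz":151,"ax":0,"ay":0.613,"az":0}]'
python3 - <<'E'
from h import *
go([520,-10,220],0,65)
go([600,-10,110],0,65)
E
```

```text
clock: 1.77
ee_pos: [577.1, -112.3, 291.4]
eef_rot: [-2.712, -0.016, -1.567]
ft_force: [-0.7, -0.8, 0.3]
finger_gap: 0.821
gripper_force: 0.0
tcp-> [534.5 -10.  213.2] t [ -88.6 -102.6    3.5] a [-0.014  0.087  0.003] dist 136.0 deg 5.0 joints [ 0.37 -0.25 -0.06  2.33 -1.43  0.3   0.01] clock 1.7667
tcp-> [614.5 -10.  103.2] t [-144.  -101.2  127.7] a [-0.014  0.087  0.003] dist 217.0 deg 5.0 joints [ 0.37 -0.25 -0.06  2.33 -1.43  0.3   0.01] clock 1.7667
```

```bash
cat > kin.py <<'E'
import numpy as np, itertools
from scipy.optimize import least_squares
from scipy.spatial.transform import Rotation as Ro
from h import arm
def fk(q,p,sg):
    x0,z0,a1,L1,a3,L2,a5,Lt,y0=p; q=np.array(q)*sg
    R=Ro.identity(); P=np.array([x0,y0,z0])
    A=['z','y','z','y','z','y','z']; off=[(0,0,0),(0,0,0),(0,0,L1),(a3,0,0),(-a3,0,L2),(a5,0,0),(0,0,Lt)]
    R=Ro.identity()
    for i in range(7):
        R=R*Ro.from_euler(A[i],q[i]); o=np.array(off[i],float)
        if i==0:o[0]=a1
        P=P+R.apply(o)
    return P,R
E
python3 - <<'E'
from kin import *
D=[([1.15209,.38424,.01635,1.37117,-.00629,1.38822,-.04649],[217.58,-585.35,230.27],[-3.09007,-.55576,.0006])]
o=arm.get_obs(); D.append((o['joints'],o['ee_pos'],o['eef_rot']))
best=[]
for s in itertools.product([1,-1],repeat=4):
    sg=np.array([s[0],1,s[1],1,s[2],1,s[3]])
    E=[fk(q,np.zeros(9),sg)[1].inv()*Ro.from_rotvec(r) for q,_,r in D]
    err=(E[0].inv()*E[1]).magnitude(); best.append((err,s,E[0].as_rotvec().round(3)))
best.sort(key=lambda b:b[0]); print(best[:3])
print(D[1][0].round(3).tolist(),D[1][1].round(2).tolist(),D[1][2].round(4).tolist())
E
```

```text
[(1.0065212501440477e-05, (-1, -1, -1, -1), array([-0.   , -0.   ,  1.571])), (0.1132380875863668, (-1, -1, -1, 1), array([-0.   , -0.   ,  1.664])), (0.13835041575296284, (-1, 1, -1, -1), array([ 0.009, -0.01 ,  1.601]))]
[0.373, -0.254, -0.058, 2.326, -1.433, 0.298, 0.01] [577.14, -112.3, 291.41] [-2.7118, -0.016, -1.5668]
```

```bash
cat >> kin.py <<'E'
SG=np.array([-1,1,-1,1,-1,1,-1]); Q0=Ro.from_euler('z',np.pi/2)
lo=np.array([-2.95,-.25,-1.52,.18,-1.44,.02,-3.01])+.02; hi=np.array([2.95,2.06,1.56,2.33,4.58,2.06,3.01])-.02
E
python3 - <<'E'
from kin import *
D=[([1.15209,.38424,.01635,1.37117,-.00629,1.38822,-.04649],[217.58,-585.35,230.27],1),([.99,-.25,-.22,1.96,-.47,1.08,-.64],[411.8,-247.2,315.4],.1),
 ([0.373, -0.254, -0.058, 2.326, -1.433, 0.298, 0.01],[577.14, -112.3, 291.41],1)]
for free in ([1,3,5,7],[1,2,3,5,7],[1,3,4,5,7],[1,3,5,6,7]):
    def full(v): p=np.zeros(9); p[free]=v; return p
    r=least_squares(lambda v:np.concatenate([w*(fk(q,full(v),SG)[0]-P) for q,P,w in D]),[300]*len(free))
    print(free,r.x.round(1),r.fun.round(1))
E
```

```text
[1, 3, 5, 7] [270.6 416.8 474.9 329.4] [ 28.5  13.7  10.1   2.9   0.3   0.5   5.3  22.3 -10.2]
[1, 2, 3, 5, 7] [226.7 145.7 382.6 340.6 287.1] [30.9 13.6  1.6 -0.2 -3.2 -1.6  0.8  3.  -1.4]
[1, 3, 4, 5, 7] [263.5 499.6  48.2 444.5 414.3] [29.1 12.8  0.6  2.2  2.6  0.5  0.2 -0.1 -0.6]
[1, 3, 5, 6, 7] [278.1 416.  444.6 -31.2 351.7] [28.9 12.7  0.2  3.5 -0.1  0.6 -0.  -0.1 -0.3]
```

```bash
python3 - <<'E'
from kin import *
D=[([1.15209,.38424,.01635,1.37117,-.00629,1.38822,-.04649],[217.58,-585.35,230.27],1),([.99,-.25,-.22,1.96,-.47,1.08,-.64],[411.8,-247.2,315.4],.15),
 ([0.373, -0.254, -0.058, 2.326, -1.433, 0.298, 0.01],[577.14, -112.3, 291.41],1)]
def fk2(q,O):
    q=np.array(q)*SG; R=Ro.identity(); P=np.array([0,0,0.])+O[0]
    for i in range(7):
        R=R*Ro.from_euler('zyzyzyz'[i],q[i]); P=P+R.apply(O[i+1])
    return P
def build(names,v):
    O=np.zeros((8,3))
    for n,x in zip(names,v): O[int(n[0]),'xyz'.index(n[1])]=x
    return O
base=['0z','3z','5z','7z']
import itertools
ex=['0x','0y','1x','1y','3x','3y','4x','5x','5y','6x','7y','7x']
res=[]
for k in (1,2):
  for c in itertools.combinations(ex,k):
    nm=base+list(c)
    r=least_squares(lambda v:np.concatenate([w*(fk2(q,build(nm,v))-P) for q,P,w in D]),[270,420,420,300]+[0]*k)
    res.append((r.cost,nm,r.x.round(1)))
res.sort(key=lambda r:r[0])
for r in res[:14]: print(round(r[0],2),r[1][4:],r[2])
E
```

```text
0.12 ['1x', '1y'] [253.3 453.  460.4 358.5   1.6 -31.8]
0.13 ['1y', '3x'] [253.9 452.8 461.6 358.5 -31.8   0.6]
0.14 ['1y', '7x'] [ 2.538e+02  4.534e+02  4.617e+02  3.591e+02 -3.180e+01 -2.000e-01]
0.14 ['1y', '7y'] [ 2.536e+02  4.535e+02  4.619e+02  3.590e+02 -3.200e+01  1.000e-01]
0.14 ['0y', '1y'] [ 2.538e+02  4.534e+02  4.617e+02  3.591e+02 -2.000e-01 -3.180e+01]
0.14 ['1y', '5y'] [ 2.537e+02  4.535e+02  4.619e+02  3.590e+02 -3.200e+01  1.000e-01]
0.14 ['0x', '1y'] [ 2.536e+02  4.536e+02  4.618e+02  3.591e+02  1.000e-01 -3.200e+01]
0.14 ['1y', '3y'] [253.5 453.7 461.8 359.  -30.1  -1.8]
0.14 ['1y', '4x'] [254.9 453.2 462.1 359.1 -31.9   0.8]
0.14 ['1y', '6x'] [ 2.537e+02  4.535e+02  4.618e+02  3.591e+02 -3.190e+01 -1.000e-01]
0.14 ['1y', '5x'] [253.7 453.5 461.8 359.1 -31.9  -0. ]
0.14 ['1y'] [253.7 453.5 461.9 359.1 -31.9]
0.18 ['3y', '4x'] [228.2 463.  456.1 357.6 -31.9 -14.2]
0.41 ['3x', '3y'] [249.4 458.  461.7 359.7  -1.1 -32. ]
```

```bash
cat >> kin.py <<'E'
from h import rot,LC,YD,XD
def fkx(q):
    q=np.array(q)*SG; R=Ro.identity(); P=np.array([0,0,253.7]); O=np.zeros((7,3)); O[0,1]=-31.9; O[2,2]=453.5; O[4,2]=461.9; O[6,2]=359.
    for i in range(7):
        R=R*Ro.from_euler('zyzyzyz'[i],q[i]); P=P+R.apply(O[i])
    return P,R*Q0
def ik(T,R1,seeds,w=0.02):
    best=None; mid=(lo+hi)/2
    for s in seeds:
        def F(q):
            P,R=fkx(q); return np.concatenate([(P-T)/10,(R1.inv()*R).as_rotvec()*20,w*(q-s)])
        r=least_squares(F,np.clip(s,lo+.01,hi-.01),bounds=(lo,hi),max_nfev=60); e=np.linalg.norm(r.fun[:6])
        if best is None or e<best[0]-.02: best=(e,r.x)
        if e<.1: break
    return best
E
python3 - <<'E'
from kin import *
rng=np.random.default_rng(0)
seeds=[np.array([a,.7,b,1.5,c,.8,d]) for a,b in ((0,0),(.5,0),(-.5,0)) for c in (0,1.57,3.1) for d in (-1.5,0,1.5)]
cart=np.array([678,-10,95.])
for psi in (0,-45,-90,45):
    for th in (45,60,75):
        R1=rot(psi,th); e,q=ik(cart+16*R1.apply([0,0,1]),R1,seeds); print('pick',psi,th,round(e,2),q.round(2))
for yaw in (-9,171):
    for th in (-45,-30,-15,0):
        R1=rot(yaw,th); e,q=ik(LC+[0,0,23]-10*XD+16*R1.apply([0,0,1]),R1,seeds); print('place',yaw,th,round(e,2),q.round(2))
E
```

```text
pick 0 45 0.0 [ 0.07  0.31 -0.13  2.12  2.37  0.1   2.33]
pick 0 60 0.0 [-0.    0.38 -0.06  2.28  3.03  0.57  1.66]
pick 0 75 0.0 [ 1.18  1.75 -1.45  2.28  3.06  1.14 -2.99]
pick -45 45 0.0 [-1.22  0.74  1.12  1.95  0.11  0.43 -2.8 ]
pick -45 60 0.0 [-1.42  1.15  1.33  2.03 -0.26  0.29 -2.71]
pick -45 75 0.0 [-1.54  1.58  1.4   2.05 -0.53  0.28 -2.75]
pick -90 45 0.0 [-1.07  1.3   1.43  1.4  -0.5   1.3  -2.99]
pick -90 60 0.0 [-0.45  0.91  0.01  1.28  0.89  1.59  2.4 ]
pick -90 75 0.0 [-0.59  1.05  0.18  1.22  0.93  1.68  2.38]
pick 45 45 0.0 [ 0.85  0.61 -0.72  1.82 -0.62  0.52  0.02]
pick 45 60 0.0 [ 0.79  0.64 -0.5   1.91 -1.32  0.69  0.75]
pick 45 75 0.0 [ 1.07  0.93 -0.77  1.91 -1.37  0.7   1.05]
place -9 -45 2.94 [ 0.24  1.07  0.5   0.68 -0.1   2.04 -1.09]
place -9 -30 0.0 [ 0.38  0.97  0.17  0.74  0.04  1.93 -1.21]
place -9 -15 0.0 [ 0.39  0.74  0.15  1.07 -0.01  1.58 -1.21]
place -9 0 0.0 [ 0.43  0.54  0.14  1.36 -0.07  1.25 -1.16]
place 171 -45 0.0 [ 1.69  0.58 -1.19  1.97  0.53  0.25  1.71]
place 171 -30 0.0 [ 1.46  0.53 -1.05  1.78  0.42  0.61  1.72]
place 171 -15 0.0 [ 1.08  0.5  -0.68  1.56  0.27  0.94  1.77]
place 171 0 0.0 [ 0.85  0.61 -0.52  1.32  0.3   1.29  1.74]
```

```bash
python3 - <<'E'
from kin import *
from h import *
f=dict(np.load('top0.npz')); P=cloud(f); s=dict(np.load('side0.npz')); S=cloud(s)
for nm,X,fr in (('top',P,f),('side',S,s)):
    mm=(np.abs(X[...,2]-148)<4)&(X[...,0]>550)&(X[...,0]<800)&(X[...,1]>-150)&(X[...,1]<120)
    v,u=np.where(mm); q=np.array([ray(fr,a,b,148)[:2] for a,b in zip(u,v)])
    w=[np.ptp(q@[np.cos(a),np.sin(a)]) for a in np.radians(np.arange(180))]; w=np.array(w)
    fold=(w[:60]+w[60:120]+w[120:])/3; print(nm,'flat normal az mod60',fold.argmin(),fold.min().round(1),fold.max().round(1),fold[::6].round(1))
print('beaker rim',ray(f,227.7,156,66), 'z there',P[150:162:3,228,2].round(0))
cart=np.array([678,-10,100.]); rng=np.random.default_rng(1)
for psi in (-54,-114,6):
  for th in (55,65,75):
    R1=rot(psi,th); T=cart+16*R1.apply([0,0,1]); sol=[]
    for k in range(25):
        sd=rng.uniform(lo,hi); sd[0]=rng.uniform(-.8,.8); sd[2]=rng.uniform(-.6,.6)
        e,q=ik(T,R1,[sd],.005)
        if e<.05: sol.append((np.abs(q[[0,2]]).sum()+max(0,.15-np.min(np.minimum(q-lo,hi-q)))*10,q))
    sol.sort(key=lambda a:a[0]); print(psi,th,len(sol),[x[1].round(2).tolist() for x in sol[:2]])
E
```

```text
top flat normal az mod60 59 42.0 45.8 [42.  43.1 44.  45.  45.6 45.8 45.5 44.8 43.6 42.7]
side flat normal az mod60 0 43.1 47.3 [43.1 44.1 45.4 46.4 47.1 47.3 46.9 46.4 45.5 44.3]
beaker rim [749.48947866   4.75388964  66.        ] z there [28.  6.  1.  1.]
-54 55 24 [[-0.38, 0.57, -0.1, 1.82, 1.27, 1.07, 2.45], [-0.3, 0.58, -0.2, 1.82, 1.31, 1.11, 2.44]]
-54 65 22 [[-0.5, 0.65, -0.01, 1.85, 1.39, 1.16, 2.28], [-0.41, 0.66, -0.13, 1.84, 1.44, 1.22, 2.27]]
-54 75 23 [[-0.45, 0.76, -0.12, 1.84, 1.55, 1.37, 2.13], [-0.37, 0.77, -0.22, 1.84, 1.6, 1.43, 2.14]]
-114 55 11 [[-0.33, 1.08, -0.02, 0.87, 0.69, 1.89, 2.35], [-0.37, 1.08, 0.08, 0.87, 0.62, 1.87, 2.38]]
-114 65 13 [[-0.6, 1.24, 0.62, 0.81, 0.32, 1.88, 2.57], [-0.6, 1.25, 0.63, 0.81, 0.31, 1.88, 2.58]]
-114 75 14 [[-0.61, 1.37, 0.69, 0.71, 0.37, 1.99, 2.62], [-0.6, 1.37, 0.68, 0.71, 0.38, 1.99, 2.61]]
6 55 12 [[0.1, 0.33, -0.09, 2.23, 3.36, 0.38, 1.46], [0.15, 0.34, -0.14, 2.22, 3.34, 0.38, 1.5]]
6 65 19 [[0.02, 0.42, 0.01, 2.31, 3.33, 0.73, 1.49], [0.02, 0.42, 0.01, 2.31, 3.33, 0.73, 1.49]]
6 75 19 [[0.5, 0.64, -0.48, 2.31, 3.28, 1.01, 1.82], [0.5, 0.64, -0.48, 2.31, 3.28, 1.01, 1.82]]
```

```bash
cat >> kin.py <<'E'
def sim(q,wps,n=20,verbose=True):
    # wps: list of (T,R); straight line + slerp, locally tracked
    q=np.array(q,float); P,R=fkx(q)
    for T,R1 in wps:
        d=(R.inv()*R1).as_rotvec(); P0=P.copy(); em=0; jump=0
        for k in range(1,n+1):
            t=k/n; e,qn=ik(P0+t*(T-P0),R*Ro.from_rotvec(d*t),[q],.01); em=max(em,e); jump=max(jump,np.abs(qn-q).max()); q=qn
        P,R=T,R1; print('tcp',np.round(T),'err',round(em,2),'maxjump',round(jump,2),'q',q.round(2))
    return q
def W(G,yaw,th,off=16):
    R=rot(yaw,th); return np.array(G,float)+off*R.apply([0,0,1]),R
E
python3 - <<'E'
from kin import *
q=arm.get_obs()['joints']
c=np.array([678,-10,100.]); z=rot(-60,65).apply([0,0,1])
cu=rot(-60,65).inv().apply([0,0,1])
R2=rot(171,-25); u=R2.apply(cu); print('u at place',u)
tgt=LC+[0,0,21]-10*XD+22*u; print('G place',tgt)
sim(q,[W([560,0,300],45,20),W([560,0,300],120,0),W([560,0,300],-150,0),W(c-110*z+[0,0,60],-60,65),W(c-110*z,-60,65),W(c,-60,65),W(c+[0,0,90],-60,65),
 W([560,-100,300],-115,20),W(tgt+[0,0,120],171,-25),W(tgt+[0,0,3],171,-25)])
E
```

```text
u at place [-9.87688341e-01  1.56434465e-01 -2.68085880e-16]
G place [ 546.84085651 -356.68244177  151.        ]
tcp [564.   4. 285.] err 0.23 maxjump 0.35 q [ 0.64  0.12 -0.57  1.65 -0.22  1.17 -0.65]
tcp [560.   0. 284.] err 0.0 maxjump 0.05 q [ 0.49  0.32 -0.71  1.42  0.21  1.48  0.31]
tcp [560.   0. 284.] err 0.0 maxjump 0.08 q [ 0.67  0.4  -0.98  1.4   0.33  1.51  1.8 ]
tcp [635.  64. 200.] err 0.0 maxjump 0.07 q [-0.12  0.7  -0.77  1.68  1.45  1.75  2.38]
tcp [635.  64. 140.] err 0.0 maxjump 0.01 q [-0.14  0.79 -0.74  1.7   1.49  1.73  2.28]
tcp [685. -23.  93.] err 0.0 maxjump 0.01 q [-0.02  0.84 -0.66  1.72  1.61  1.59  2.29]
tcp [685. -23. 183.] err 0.0 maxjump 0.01 q [ 0.02  0.69 -0.72  1.7   1.54  1.6   2.43]
tcp [ 558. -105.  285.] err 0.0 maxjump 0.05 q [ 0.53  0.5  -0.88  1.31  0.64  1.74  2.4 ]
tcp [ 554. -358.  256.] err 0.0 maxjump 0.04 q [ 1.26  0.27 -0.75  1.61  0.02  0.92  1.97]
tcp [ 554. -358.  139.] err 0.0 maxjump 0.01 q [ 1.22  0.38 -0.71  1.77  0.1   0.68  1.94]
```

```bash
python3 - <<'E'
from h import *
go([560,0,300],45,20)
E
```

```text
tcp-> [563.9   3.9 285. ] t [ -11.7 -116.3   -6.7] a [ 0.504 -0.664 -0.605] dist 117.0 deg 59.0 joints [ 0.37 -0.25 -0.06  2.33 -1.43  0.3   0.01] clock 1.7667
```

```bash
python3 -m pendant '[{"tx":-12,"ty":-116,"tz":-7,"ax":0.504,"ay":-0.664,"az":-0.605},{"tx":-12,"ty":-116,"tz":-7,"ax":0.504,"ay":-0.664,"az":-0.605},{"tx":-12,"ty":-116,"tz":-7,"ax":0.504,"ay":-0.664,"az":-0.605},{"tx":-12,"ty":-116,"tz":-7,"ax":0.504,"ay":-0.664,"az":-0.605},{"tx":-12,"ty":-116,"tz":-7,"ax":0.504,"ay":-0.664,"az":-0.605},{"tx":-12,"ty":-116,"tz":-7,"ax":0.504,"ay":-0.664,"az":-0.605},{"tx":-12,"ty":-116,"tz":-7,"ax":0.504,"ay":-0.664,"az":-0.605},{"tx":-12,"ty":-116,"tz":-7,"ax":0.504,"ay":-0.664,"az":-0.605},{"tx":-12,"ty":-116,"tz":-7,"ax":0.504,"ay":-0.664,"az":-0.605},{"tx":-12,"ty":-116,"tz":-7,"ax":0.504,"ay":-0.664,"az":-0.605}]'
python3 - <<'E'
from kin import *
from h import go
go([560,0,300],120,0)
c=np.array([678,-10,100.]); z=rot(-60,65).apply([0,0,1])
sim(arm.get_obs()['joints'],[W([560,0,300],120,0),W([560,0,300],-150,0),W(c-110*z+[0,0,60],-60,65)])
E
```

```text
clock: 2.6
ee_pos: [564.2, 4.5, 285.0]
eef_rot: [-2.739, -1.147, -0.476]
ft_force: [-0.0, 0.2, -0.1]
finger_gap: 0.817
gripper_force: 0.0
tcp-> [560.   0. 284.] t [-6.1  0.1 -1.1] a [ 0.223 -0.296 -1.287] dist 6.0 deg 77.0 joints [ 0.37  0.08 -0.28  1.67 -0.26  1.18 -0.61] clock 2.6
tcp [560.   0. 284.] err 0.0 maxjump 0.05 q [ 0.27  0.26 -0.41  1.43  0.1   1.47  0.39]
tcp [560.   0. 284.] err 0.0 maxjump 0.08 q [ 0.43  0.3  -0.62  1.42  0.17  1.48  1.91]
tcp [635.  64. 200.] err 0.0 maxjump 0.07 q [-0.25  0.62 -0.57  1.69  1.35  1.64  2.39]
```

```bash
python3 -m pendant '[{"tx":-6,"ax":0.223,"ay":-0.296,"az":-1.287},{"tx":-6,"ax":0.223,"ay":-0.296,"az":-1.287},{"tx":-6,"ax":0.223,"ay":-0.296,"az":-1.287},{"tx":-6,"ax":0.223,"ay":-0.296,"az":-1.287},{"tx":-6,"ax":0.223,"ay":-0.296,"az":-1.287},{"tx":-6,"ax":0.223,"ay":-0.296,"az":-1.287},{"tx":-6,"ax":0.223,"ay":-0.296,"az":-1.287},{"tx":-6,"ax":0.223,"ay":-0.296,"az":-1.287},{"tx":-6,"ax":0.223,"ay":-0.296,"az":-1.287},{"tx":-6,"ax":0.223,"ay":-0.296,"az":-1.287}]'
python3 - <<'E'
from h import *
go([560,0,300],-175,0)
E
```

```text
tcp-> [560.   0. 284.] t [-6.1  0.1 -1.1] a [ 0.418 -0.157 -2.405] dist 6.0 deg 140.0 joints [ 0.37  0.08 -0.28  1.67 -0.26  1.18 -0.61] clock 2.6invalid input at $[0]: expected keys tx, ty, tz, ax, ay, az
```

```bash
python3 -m pendant '[{"tx":-6,"ty":0,"tz":-1,"ax":0.223,"ay":-0.296,"az":-1.287},{"tx":-6,"ty":0,"tz":-1,"ax":0.223,"ay":-0.296,"az":-1.287},{"tx":-6,"ty":0,"tz":-1,"ax":0.223,"ay":-0.296,"az":-1.287},{"tx":-6,"ty":0,"tz":-1,"ax":0.223,"ay":-0.296,"az":-1.287},{"tx":-6,"ty":0,"tz":-1,"ax":0.223,"ay":-0.296,"az":-1.287},{"tx":-6,"ty":0,"tz":-1,"ax":0.223,"ay":-0.296,"az":-1.287},{"tx":-6,"ty":0,"tz":-1,"ax":0.223,"ay":-0.296,"az":-1.287},{"tx":-6,"ty":0,"tz":-1,"ax":0.223,"ay":-0.296,"az":-1.287},{"tx":-6,"ty":0,"tz":-1,"ax":0.223,"ay":-0.296,"az":-1.287},{"tx":-6,"ty":0,"tz":-1,"ax":0.223,"ay":-0.296,"az":-1.287}]'
python3 - <<'E'
from h import *
go([560,0,300],-175,0)
E
```

```text
clock: 3.43
ee_pos: [559.0, 0.7, 283.2]
eef_rot: [-1.68, -2.645, -0.038]
ft_force: [-0.0, 0.4, -0.3]
finger_gap: 0.818
gripper_force: 0.0
tcp-> [560.   0. 284.] t [-1.   0.6 -0.9] a [ 0.026 -0.007 -1.219] dist 1.0 deg 70.0 joints [ 0.29  0.24 -0.4   1.46  0.07  1.45  0.32] clock 3.4333
```

```bash
python3 -m pendant '[{"tx":0,"ty":0,"tz":-1,"ax":0.026,"ay":0,"az":-1.22},{"tx":0,"ty":0,"tz":-1,"ax":0.026,"ay":0,"az":-1.22},{"tx":0,"ty":0,"tz":-1,"ax":0.026,"ay":0,"az":-1.22},{"tx":0,"ty":0,"tz":-1,"ax":0.026,"ay":0,"az":-1.22},{"tx":0,"ty":0,"tz":-1,"ax":0.026,"ay":0,"az":-1.22},{"tx":0,"ty":0,"tz":-1,"ax":0.026,"ay":0,"az":-1.22},{"tx":0,"ty":0,"tz":-1,"ax":0.026,"ay":0,"az":-1.22},{"tx":0,"ty":0,"tz":-1,"ax":0.026,"ay":0,"az":-1.22},{"tx":0,"ty":0,"tz":-1,"ax":0.026,"ay":0,"az":-1.22},{"tx":0,"ty":0,"tz":-1,"ax":0.026,"ay":0,"az":-1.22}]'
python3 - <<'E'
from kin import *
from h import go
c=np.array([678,-10,100.]); z=rot(-60,65).apply([0,0,1])
go(c-110*z+[0,0,50],-60,65)
sim(arm.get_obs()['joints'],[W(c-110*z+[0,0,50],-60,65)])
E
```

```text
clock: 4.27
ee_pos: [558.8, 0.8, 284.2]
eef_rot: [0.14, -3.133, -0.008]
ft_force: [-0.1, 0.6, -0.6]
finger_gap: 0.824
gripper_force: 0.0
tcp-> [635.4  63.8 189.7] t [-82.4  55.4  94.4] a [ 1.126  0.716 -1.75 ] dist 137.0 deg 126.0 joints [ 0.39  0.27 -0.55  1.44  0.14  1.48  1.5 ] clock 4.2667
tcp [635.  64. 190.] err 0.0 maxjump 0.07 q [-0.26  0.63 -0.56  1.7   1.36  1.64  2.37]
```

```bash
R='{"tx":-82,"ty":55,"tz":94,"ax":1.126,"ay":0.716,"az":-1.75}'; python3 -m pendant '[{"tx":-82,"ty":55,"tz":60,"ax":1.126,"ay":0.716,"az":-1.75},{"tx":-82,"ty":55,"tz":60,"ax":1.126,"ay":0.716,"az":-1.75},{"tx":-82,"ty":55,"tz":60,"ax":1.126,"ay":0.716,"az":-1.75},{"tx":-82,"ty":55,"tz":60,"ax":1.126,"ay":0.716,"az":-1.75},{"tx":-82,"ty":55,"tz":60,"ax":1.126,"ay":0.716,"az":-1.75},{"tx":-82,"ty":55,"tz":60,"ax":1.126,"ay":0.716,"az":-1.75},{"tx":-82,"ty":55,"tz":60,"ax":1.126,"ay":0.716,"az":-1.75},{"tx":-82,"ty":55,"tz":60,"ax":1.126,"ay":0.716,"az":-1.75},{"tx":-82,"ty":55,"tz":60,"ax":1.126,"ay":0.716,"az":-1.75},{"tx":-82,"ty":55,"tz":60,"ax":1.126,"ay":0.716,"az":-1.75}]'
python3 - <<'E'
from kin import *
from h import go
c=np.array([678,-10,100.]); z=rot(-60,65).apply([0,0,1])
go(c-110*z+[0,0,40],-60,65)
E
```

```text
clock: 5.1
ee_pos: [636.1, 63.2, 224.0]
eef_rot: [1.418, -2.231, 0.862]
ft_force: [-0.6, 0.9, -0.2]
finger_gap: 0.818
gripper_force: 0.0
tcp-> [635.4  63.8 179.7] t [-26.2  14.1  32.8] a [ 0.488  0.306 -0.755] dist 44.0 deg 54.0 joints [-0.15  0.66 -0.55  1.26  0.9   1.78  1.99] clock 5.1
```

```bash
python3 -m pendant '[{"tx":-26,"ty":14,"tz":33,"ax":0.488,"ay":0.306,"az":-0.755},{"tx":-26,"ty":14,"tz":33,"ax":0.488,"ay":0.306,"az":-0.755},{"tx":-26,"ty":14,"tz":33,"ax":0.488,"ay":0.306,"az":-0.755},{"tx":-26,"ty":14,"tz":33,"ax":0.488,"ay":0.306,"az":-0.755},{"tx":-26,"ty":14,"tz":33,"ax":0.488,"ay":0.306,"az":-0.755},{"tx":-26,"ty":14,"tz":33,"ax":0.488,"ay":0.306,"az":-0.755},{"tx":-26,"ty":14,"tz":33,"ax":0.488,"ay":0.306,"az":-0.755},{"tx":-26,"ty":14,"tz":33,"ax":0.488,"ay":0.306,"az":-0.755},{"tx":-26,"ty":14,"tz":33,"ax":0.488,"ay":0.306,"az":-0.755}]'
python3 - <<'E'
from kin import *
from h import *
c=np.array([678,-10,100.]); z=rot(-60,65).apply([0,0,1])
go(c-110*z,-60,65)
go(c,-60,65)
for n in ('side',):
    f=grab(n); cv2.imwrite(f'pics/{n}1.png',cv2.resize(f['image'][120:340,130:430,::-1],None,fx=2.5,fy=2.5))
E
```

```text
clock: 5.85
ee_pos: [633.9, 63.4, 178.7]
eef_rot: [1.97, -1.136, 1.252]
ft_force: [-0.7, 0.9, 0.3]
finger_gap: 0.822
gripper_force: 0.0
tcp-> [635.4  63.8 139.7] t [-35.1  -1.5  16.9] a [0.001 0.    0.002] dist 39.0 deg 0.0 joints [-0.27  0.63 -0.55  1.73  1.35  1.63  2.35] clock 5.85
tcp-> [685.3 -22.6  93.2] t [-35.   -1.7 126.9] a [0.001 0.    0.002] dist 132.0 deg 0.0 joints [-0.27  0.63 -0.55  1.73  1.35  1.63  2.35] clock 5.85
```

View pics/side1.png

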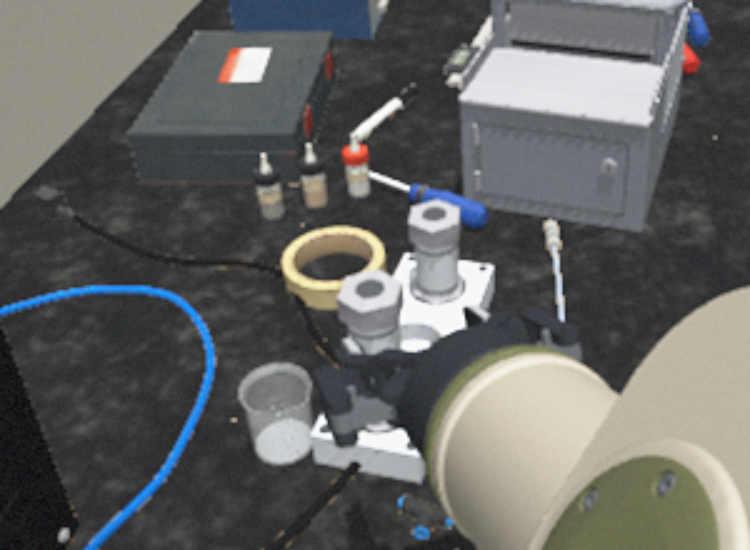

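The gripper (400,380) is behind and above the cartridge and lined up with it. The left finger stays above and short of the beaker (280,410). I'll lower and then advance.

```bash
python3 -m pendant '[{"tx":-35,"ty":-1.5,"tz":17,"ax":0,"ay":0,"az":0},{"tx":-35,"ty":-1.5,"tz":17,"ax":0,"ay":0,"az":0},{"tx":-35,"ty":-1.5,"tz":45,"ax":0,"ay":0,"az":0},{"tx":-35,"ty":-1.5,"tz":75,"ax":0,"ay":0,"az":0},{"tx":-35,"ty":-1.5,"tz":100,"ax":0,"ay":0,"az":0},{"tx":-35,"ty":-1.5,"tz":115,"ax":0,"ay":0,"az":0},{"tx":-35,"ty":-1.5,"tz":127,"ax":0,"ay":0,"az":0},{"tx":-35,"ty":-1.5,"tz":127,"ax":0,"ay":0,"az":0},{"tx":-35,"ty":-1.5,"tz":127,"ax":0,"ay":0,"az":0}]'
python3 - <<'E'
from h import *
go([678,-10,100],-60,65)
f=grab('side'); cv2.imwrite('pics/side2.png',cv2.resize(f['image'][180:330,200:350,::-1],None,fx=4,fy=4))
E
```

```text
clock: 6.65
ee_pos: [686.7, -22.7, 95.4]
eef_rot: [1.966, -1.147, 1.254]
ft_force: [-0.6, -0.2, 0.4]
finger_gap: 0.82
gripper_force: 0.0
tcp-> [685.3 -22.6  93.2] t [-2.3  1.3  0.2] a [ 0.004  0.002 -0.007] dist 3.0 deg 0.0 joints [-0.16  0.75 -0.46  1.74  1.49  1.46  2.28] clock 6.65
```

View pics/side2.png

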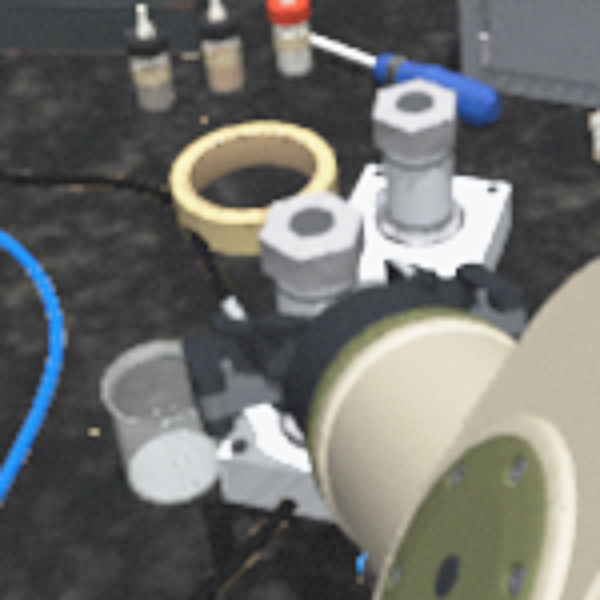

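The fingers straddle the cartridge at (310,250), and the beaker is untouched. I'll close the gripper.

```bash
python3 -m pendant '[{"tx":0,"ty":0,"tz":0,"ax":0,"ay":0,"az":0},{"tx":0,"ty":0,"tz":0,"ax":0,"ay":0,"az":0},{"tx":0,"ty":0,"tz":0,"ax":0,"ay":0,"az":0},{"tx":0,"ty":0,"tz":0,"ax":0,"ay":0,"az":0},{"tx":0,"ty":0,"tz":0,"ax":0,"ay":0,"az":0},{"tx":0,"ty":0,"tz":0,"ax":0,"ay":0,"az":0}]' 10 60
python3 - <<'E'
from h import *
o=arm.get_obs(); print(o['finger_gap']*85.4,o['gripper_force'],o['ft_force']); 
E=Ro.from_rotvec(o['eef_rot']).inv().apply([0,0,1]); print('up in tool',E, 'half', E*50)
E
```

```text
clock: 7.2
ee_pos: [686.8, -22.3, 95.5]
eef_rot: [1.967, -1.146, 1.255]
ft_force: [-2.8, 3.4, 5.2]
finger_gap: 0.428
gripper_force: 59.5
36.57953504377879 59.48389112949371 [-2.82851027  3.41065605  5.2320289 ]
up in tool [ 0.90585717 -0.00470935 -0.4235571 ] half [ 45.29285836  -0.23546726 -21.17785486]
```

```bash
python3 -m pendant '[{"tx":9,"ty":0,"tz":-4.2,"ax":0,"ay":0,"az":0},{"tx":22,"ty":0,"tz":-10.5,"ax":0,"ay":0,"az":0},{"tx":45,"ty":0,"tz":-21,"ax":0,"ay":0,"az":0},{"tx":72,"ty":0,"tz":-34,"ax":0,"ay":0,"az":0},{"tx":100,"ty":0,"tz":-47,"ax":0,"ay":0,"az":0},{"tx":127,"ty":0,"tz":-59,"ax":0,"ay":0,"az":0},{"tx":154,"ty":0,"tz":-72,"ax":0,"ay":0,"az":0},{"tx":163,"ty":0,"tz":-76,"ax":0,"ay":0,"az":0},{"tx":163,"ty":0,"tz":-76,"ax":0,"ay":0,"az":0}]'
python3 - <<'E'
from kin import *
from h import *
f=grab('side'); cv2.imwrite('pics/side3.png',cv2.resize(f['image'][100:330,180:440,::-1],None,fx=2.4,fy=2.4))
c=np.array([678,-10,100.])
go([560,-100,320],-115,20)
# cart axis seen in side cloud not needed yet
o=arm.get_obs(); cu=rot(-60,65).inv().apply([0,0,1]); u=rot(171,-25).apply(cu)
tgt=LC+[0,0,21]-10*XD+22*u
sim(o['joints'],[W([560,-100,320],-115,20),W(tgt+[0,0,130],171,-25),W(tgt+[0,0,3],171,-25)])
E
```

```text
clock: 7.95
ee_pos: [686.7, -23.4, 279.0]
eef_rot: [1.965, -1.151, 1.26]
ft_force: [-0.0, -0.2, -4.2]
finger_gap: 0.425
gripper_force: 60.1
tcp-> [ 557.7 -105.   305. ] t [ 30.2 151.7  -6.3] a [-0.664 -0.719  0.717] dist 155.0 deg 70.0 joints [-0.11  0.48 -0.52  1.67  1.36  1.52  2.6 ] clock 8.0
tcp [ 558. -105.  305.] err 0.0 maxjump 0.05 q [ 0.3   0.39 -0.51  1.29  0.47  1.71  2.52]
tcp [ 554. -358.  266.] err 0.0 maxjump 0.04 q [ 0.87  0.19 -0.27  1.63 -0.17  0.95  2.1 ]
tcp [ 554. -358.  139.] err 0.0 maxjump 0.01 q [ 0.87  0.29 -0.28  1.79 -0.17  0.68  2.14]
```

View pics/side3.png

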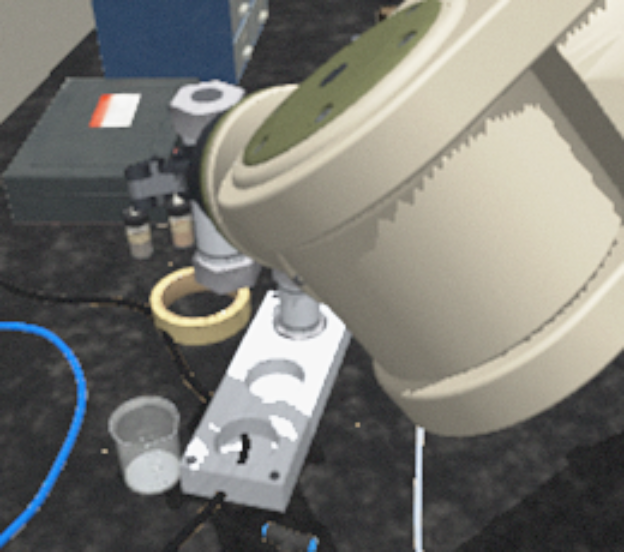

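The cartridge is lifted and hangs almost upright at (215,180). The beaker (150,440) and the short cartridge (300,310) are undisturbed. I'll carry it over.

```bash
python3 -m pendant '[{"tx":5,"ty":20,"tz":0,"ax":-0.066,"ay":-0.072,"az":0.072},{"tx":10,"ty":40,"tz":-2,"ax":-0.133,"ay":-0.144,"az":0.143},{"tx":15,"ty":65,"tz":-3,"ax":-0.2,"ay":-0.216,"az":0.215},{"tx":20,"ty":90,"tz":-4,"ax":-0.265,"ay":-0.288,"az":0.287},{"tx":25,"ty":115,"tz":-5,"ax":-0.332,"ay":-0.36,"az":0.358},{"tx":30,"ty":140,"tz":-6,"ax":-0.4,"ay":-0.43,"az":0.43},{"tx":30,"ty":152,"tz":-6,"ax":-0.465,"ay":-0.503,"az":0.502},{"tx":30,"ty":152,"tz":-6,"ax":-0.53,"ay":-0.575,"az":0.574},{"tx":30,"ty":152,"tz":-6,"ax":-0.6,"ay":-0.647,"az":0.645},{"tx":30,"ty":152,"tz":-6,"ax":-0.664,"ay":-0.719,"az":0.717}]'
python3 - <<'E'
from kin import *
from h import *
cu=rot(-60,65).inv().apply([0,0,1]); u=rot(171,-25).apply(cu)
tgt=LC+[0,0,21]-10*XD+22*u
go(tgt+[0,0,130],171,-25)
E
```

```text
clock: 8.83
ee_pos: [557.1, -105.2, 301.8]
eef_rot: [1.518, -2.39, 0.26]
ft_force: [0.2, -0.6, -3.2]
finger_gap: 0.427
gripper_force: 60.4
tcp-> [ 553.5 -357.7  266.5] t [ 204.2 -104.7  111.3] a [ 0.063 -0.676  1.316] dist 255.0 deg 85.0 joints [ 0.28  0.38 -0.48  1.31  0.45  1.71  2.53] clock 8.8333
```

```bash
python3 -m pendant '[{"tx":17,"ty":-9,"tz":4,"ax":0.005,"ay":-0.056,"az":0.11},{"tx":34,"ty":-17,"tz":8,"ax":0.01,"ay":-0.113,"az":0.219},{"tx":51,"ty":-26,"tz":12,"ax":0.016,"ay":-0.169,"az":0.329},{"tx":68,"ty":-35,"tz":16,"ax":0.021,"ay":-0.225,"az":0.439},{"tx":85,"ty":-44,"tz":20,"ax":0.026,"ay":-0.28,"az":0.548},{"tx":102,"ty":-52,"tz":30,"ax":0.031,"ay":-0.338,"az":0.658},{"tx":119,"ty":-61,"tz":40,"ax":0.037,"ay":-0.394,"az":0.768},{"tx":136,"ty":-70,"tz":50,"ax":0.042,"ay":-0.45,"az":0.877},{"tx":153,"ty":-79,"tz":60,"ax":0.047,"ay":-0.507,"az":0.987},{"tx":170,"ty":-87,"tz":70,"ax":0.053,"ay":-0.563,"az":1.097}]'
python3 - <<'E'
from kin import *
from h import *
cu=rot(-60,65).inv().apply([0,0,1]); u=rot(171,-25).apply(cu)
tgt=LC+[0,0,21]-10*XD+22*u
go(tgt+[0,0,100],171,-25)
E
```

```text
clock: 9.67
ee_pos: [557.3, -310.1, 293.0]
eef_rot: [-0.083, 2.82, -0.09]
ft_force: [0.1, -0.1, -3.6]
finger_gap: 0.423
gripper_force: 60.6
tcp-> [ 553.5 -357.7  236.5] t [ 24.4 -43.2  54.9] a [ 0.009 -0.111  0.216] dist 74.0 deg 14.0 joints [ 0.75  0.18 -0.26  1.55 -0.07  1.12  2.14] clock 9.6667
```

```bash
python3 -m pendant '[{"tx":12,"ty":-22,"tz":27,"ax":0.005,"ay":-0.056,"az":0.108},{"tx":24,"ty":-43,"tz":55,"ax":0.009,"ay":-0.111,"az":0.216},{"tx":24,"ty":-43,"tz":55,"ax":0.009,"ay":-0.111,"az":0.216},{"tx":24,"ty":-43,"tz":55,"ax":0.009,"ay":-0.111,"az":0.216},{"tx":24,"ty":-43,"tz":55,"ax":0.009,"ay":-0.111,"az":0.216}]'
python3 - <<'E'
from kin import *
from h import *
cu=rot(-60,65).inv().apply([0,0,1]); u=rot(171,-25).apply(cu)
tgt=LC+[0,0,21]-10*XD+22*u
go(tgt+[0,0,3],171,-25)
a=grab('top'); b=grab('side')
np.savez('top4.npz',**a); np.savez('side4.npz',**b)
im=np.hstack([cv2.resize(a['image'][130:300,290:490],(400,340)),cv2.resize(b['image'][60:230,240:440],(400,340))])
cv2.imwrite('pics/c4.png',im[:,:,::-1])
E
```

```text
clock: 10.08
ee_pos: [555.1, -355.4, 237.7]
eef_rot: [0.201, 2.7, -0.047]
ft_force: [1.0, -0.1, -1.8]
finger_gap: 0.427
gripper_force: 60.6
tcp-> [ 553.5 -357.7  139.5] t [42.5 -2.4 88.5] a [ 0.002 -0.001  0.008] dist 98.0 deg 0.0 joints [ 0.82  0.19 -0.23  1.68 -0.19  0.89  2.12] clock 10.0833
```

View pics/c4.png

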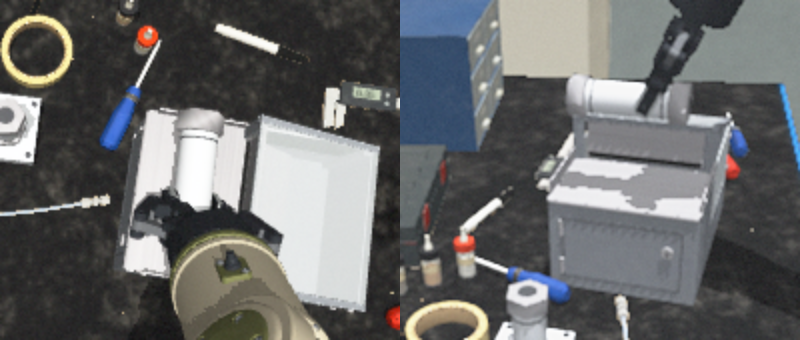

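The cartridge hangs level over the ledge: tube at (197,165) in the top half, spanning (578,90) to (680,100) in the side half, parallel to the flap. I'll measure its axis in both clouds.

```bash
python3 - <<'E'
from kin import *
from h import *
cu=rot(-60,65).inv().apply([0,0,1])
o=arm.get_obs(); R=Ro.from_rotvec(o['eef_rot']); u=R.apply(cu); G=o['ee_pos']-16*R.apply([0,0,1]); mid=G-22*u
print('pred mid',mid.round(1),'axis',u.round(3))
for n in ('top4','side4'):
    f=dict(np.load(n+'.npz')); X=cloud(f)
    sat=cv2.cvtColor(f['image'],cv2.COLOR_RGB2HSV)
    Q=X.reshape(-1,3); b=sat[...,2].reshape(-1)>95
    d=(Q-mid); al=d@u; rad=np.linalg.norm(d-np.outer(al,u),axis=1)
    m=b&(rad<32)&(np.abs(al)<90); q=Q[m]; al=al[m]
    print(n,len(q),'al range',np.percentile(al,[0.5,99.5]).round(1))
    # tube section fit: points facing the camera; find cylinder axis r=19 for -48<al<..
    t=q[(np.abs(al)<47)]
    e1=XD; e2=np.array([0,0,1.])
    def F(p):
        c=mid+p[0]*e1+p[1]*e2; a=u+p[2]*e1+p[3]*e2; a/=np.linalg.norm(a); dd=t-c; return np.linalg.norm(dd-np.outer(dd@a,a),axis=1)-19
    r=least_squares(F,[0,0,0,0],loss='soft_l1'); print('off xd',r.x[0].round(1),'z',r.x[1].round(1),'yaw,pitch slopes',r.x[2:].round(3),'rms',np.sqrt(np.mean(r.fun**2)).round(2),len(t))
print('mid in ledge',(mid-LC)@XD,(mid-LC)@YD)
E
```

```text
pred mid [ 572.1 -357.   254.9] axis [-0.989  0.146 -0.003]
top4 992 al range [-68.8  28.8]
off xd -0.7 z -7.1 yaw,pitch slopes [0.017 0.008] rms 2.15 722
side4 1003 al range [-68.1  70.3]
off xd -0.6 z -5.5 yaw,pitch slopes [-0.002  0.009] rms 3.17 580
mid in ledge -13.615456365904492 2.9796961009894507
```

```bash
python3 -m pendant '[{"tx":12,"ty":0,"tz":26,"ax":0,"ay":0,"az":0},{"tx":24,"ty":0,"tz":52,"ax":0,"ay":0,"az":0},{"tx":33,"ty":0,"tz":71,"ax":0,"ay":0,"az":0},{"tx":37,"ty":0,"tz":80,"ax":0,"ay":0,"az":0},{"tx":39.5,"ty":0,"tz":85,"ax":0,"ay":0,"az":0},{"tx":39.5,"ty":0,"tz":85,"ax":0,"ay":0,"az":0},{"tx":39.5,"ty":0,"tz":85,"ax":0,"ay":0,"az":0}]'
python3 - <<'E'
from h import *
o=arm.get_obs(); print(o['ee_pos'],o['ft_force'],Ro.from_rotvec(o['eef_rot']).inv().apply([0,0,-1]))
E
```

```text
clock: 10.77
ee_pos: [557.5, -356.7, 148.2]
eef_rot: [0.199, 2.694, -0.052]
ft_force: [0.4, 0.4, -2.7]
finger_gap: 0.426
gripper_force: 60.8
[ 557.45416552 -356.70339053  148.15738543] [ 0.36657424  0.39669906 -2.72779671] [0.42695241 0.00505866 0.90425995]
```

```bash
python3 -m pendant '[{"tx":1.3,"ty":0,"tz":2.7,"ax":0,"ay":0,"az":0},{"tx":2.6,"ty":0,"tz":5.4,"ax":0,"ay":0,"az":0},{"tx":2.6,"ty":0,"tz":5.4,"ax":0,"ay":0,"az":0}]'; python3 -m pendant '[{"tx":0.9,"ty":0,"tz":1.8,"ax":0,"ay":0,"az":0},{"tx":0.9,"ty":0,"tz":1.8,"ax":0,"ay":0,"az":0},{"tx":0.9,"ty":0,"tz":1.8,"ax":0,"ay":0,"az":0}]'
```

```text
clock: 11.02
ee_pos: [556.4, -356.6, 140.8]
eef_rot: [0.2, 2.696, -0.051]
ft_force: [-0.4, -0.1, -3.0]
finger_gap: 0.422
gripper_force: 60.8
clock: 11.27
ee_pos: [557.0, -357.1, 140.2]
eef_rot: [0.2, 2.694, -0.053]
ft_force: [-2.8, 2.0, 5.8]
finger_gap: 0.427
gripper_force: 61.5
```

```bash
python3 -m pendant '[{"tx":0,"ty":0,"tz":0,"ax":0,"ay":0,"az":0},{"tx":0,"ty":0,"tz":0,"ax":0,"ay":0,"az":0},{"tx":0,"ty":0,"tz":0,"ax":0,"ay":0,"az":0},{"tx":0,"ty":0,"tz":0,"ax":0,"ay":0,"az":0},{"tx":0,"ty":0,"tz":0,"ax":0,"ay":0,"az":0},{"tx":0,"ty":0,"tz":0,"ax":0,"ay":0,"az":0}]' 64 30; python3 -m pendant '[{"tx":0,"ty":0,"tz":-10,"ax":0,"ay":0,"az":0},{"tx":0,"ty":0,"tz":-30,"ax":0,"ay":0,"az":0},{"tx":0,"ty":0,"tz":-60,"ax":0,"ay":0,"az":0},{"tx":0,"ty":0,"tz":-95,"ax":0,"ay":0,"az":0},{"tx":0,"ty":0,"tz":-130,"ax":0,"ay":0,"az":0},{"tx":0,"ty":0,"tz":-150,"ax":0,"ay":0,"az":0},{"tx":0,"ty":0,"tz":-150,"ax":0,"ay":0,"az":0}]'
python3 - <<'E'
from kin import *
from h import *
a=grab('top'); b=grab('side')
im=np.hstack([cv2.resize(a['image'][130:300,290:490],(400,340)),cv2.resize(b['image'][60:230,240:440],(400,340))])
cv2.imwrite('pics/c5.png',im[:,:,::-1])
u=YD; mid=LC+[0,0,21]-14*XD+3*YD
for n,f in (('top',a),('side',b)):
    X=cloud(f); V=cv2.cvtColor(f['image'],cv2.COLOR_RGB2HSV)[...,2]
    Q=X.reshape(-1,3); d=Q-mid; al=d@u; x=d@XD; h=Q[:,2]-130
    m=(h>26)&(h<50)&(np.abs(al)<95)&(np.abs(x)<40); q=Q[m]; r=cv2.minAreaRect(q[:,:2].astype(np.float32))
    print(n,m.sum(),'al',np.percentile(al[m],[1,99]).round(1),'x',np.percentile(x[m],[1,50,99]).round(1),'hmax',np.percentile(h[m],[50,98]).round(1),r)
    t=Q[(h>10)&(h<50)&(np.abs(al)<45)&(np.abs(x)<26)]
    F=lambda p:(lambda dd,aa:np.linalg.norm(dd-np.outer(dd@aa,aa),axis=1)-19)(t-(mid+p[0]*XD+p[1]*np.array([0,0,1])),(lambda v:v/np.linalg.norm(v))(u+p[2]*XD))
    s=least_squares(F,[0,0,0],loss='soft_l1'); print(' axis x off',s.x.round(3),len(t))
E
```

```text
clock: 11.77
ee_pos: [556.3, -356.5, 138.4]
eef_rot: [0.201, 2.696, -0.05]
ft_force: [0.1, -0.2, -0.4]
finger_gap: 0.748
gripper_force: 0.0
clock: 12.35
ee_pos: [493.2, -348.3, 281.3]
eef_rot: [0.201, 2.689, -0.06]
ft_force: [0.2, -0.7, 1.4]
finger_gap: 0.746
gripper_force: 0.0
top 1045 al [-66.4  70.3] x [-19.4  -1.6  19.3] hmax [37.2 42.8] ((574.3147583007812, -357.3251037597656), (43.13347625732422, 140.3281707763672), 83.42411804199219)
 axis x off [ 0.943 -1.068 -0.029] 687
side 576 al [-69.8  67.8] x [-20.  -10.1  14.3] hmax [35.5 41.6] ((572.3643188476562, -354.2657470703125), (38.71438980102539, 140.08970642089844), 82.41453552246094)
 axis x off [ 1.99  -1.188 -0.035] 535
```

View pics/c5.png

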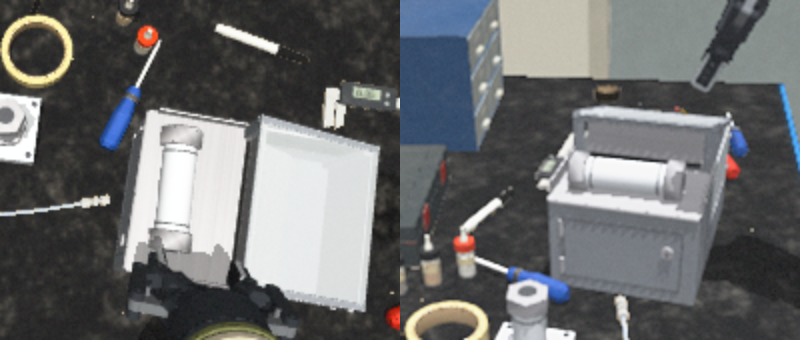

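The cartridge lies on the ledge at (178,190) in the top half, free of the gripper and parallel to the flap. Its middle is about 14 mm in front of the ledge centre and 3–5 mm along +y. Next is the push, with the fingers spread along the cartridge.

```bash
python3 - <<'E'
from kin import *
from h import *
def S(x,z): return LC+x*XD+3*YD+[0,0,z-130]
go(S(-68,240),81,0,0)
sim(arm.get_obs()['joints'],[W(S(-68,240),81,0,0),W(S(-68,135),81,0,0),W(S(44,135),81,0,0)])
E
```

```text
tcp-> [ 580.6 -303.3  240. ] t [-57.1  56.4  66.4] a [0.343 0.35  1.551] dist 104.0 deg 93.0 joints [ 0.9   0.05 -0.22  1.75 -0.25  0.97  2.21] clock 12.45
tcp [ 581. -303.  240.] err 0.0 maxjump 0.13 q [ 0.49  0.45 -0.09  1.25  0.04  1.44  0.25]
tcp [ 581. -303.  135.] err 0.0 maxjump 0.01 q [ 0.5   0.51 -0.09  1.4   0.05  1.23  0.24]
tcp [ 563. -414.  135.] err 0.0 maxjump 0.01 q [ 0.63  0.6  -0.06  1.26  0.03  1.28  0.41]
```

```bash
python3 -m pendant '[{"tx":-20,"ty":20,"tz":0,"ax":0.034,"ay":0.035,"az":0.155},{"tx":-40,"ty":40,"tz":20,"ax":0.069,"ay":0.07,"az":0.31},{"tx":-57,"ty":56,"tz":40,"ax":0.103,"ay":0.105,"az":0.465},{"tx":-57,"ty":56,"tz":66,"ax":0.137,"ay":0.14,"az":0.62},{"tx":-57,"ty":56,"tz":66,"ax":0.17,"ay":0.175,"az":0.775},{"tx":-57,"ty":56,"tz":66,"ax":0.206,"ay":0.21,"az":0.93},{"tx":-57,"ty":56,"tz":66,"ax":0.24,"ay":0.245,"az":1.085},{"tx":-57,"ty":56,"tz":66,"ax":0.274,"ay":0.28,"az":1.24},{"tx":-57,"ty":56,"tz":66,"ax":0.309,"ay":0.315,"az":1.396},{"tx":-57,"ty":56,"tz":66,"ax":0.343,"ay":0.35,"az":1.551}]' 58
python3 - <<'E'
from kin import *
from h import *
def S(x,z): return LC+x*XD+3*YD+[0,0,z-130]
go(S(-68,240),81,0,0)
E
```

```text
clock: 13.28
ee_pos: [580.3, -301.9, 236.6]
eef_rot: [1.758, 2.432, -0.019]
ft_force: [-0.5, -0.8, -0.4]
finger_gap: 0.68
gripper_force: 0.0
tcp-> [ 580.6 -303.3  240. ] t [-1.9  0.1 -3.2] a [0.1   0.102 0.475] dist 4.0 deg 28.0 joints [ 0.54  0.35 -0.17  1.42  0.11  1.25  0.67] clock 13.2833
```

```bash
python3 -m pendant '[{"tx":-2,"ty":0,"tz":-3,"ax":0.1,"ay":0.102,"az":0.475},{"tx":-2,"ty":0,"tz":-3,"ax":0.1,"ay":0.102,"az":0.475},{"tx":-2,"ty":0,"tz":-3,"ax":0.1,"ay":0.102,"az":0.475},{"tx":-2,"ty":0,"tz":-3,"ax":0.1,"ay":0.102,"az":0.475},{"tx":-2,"ty":0,"tz":-3,"ax":0.1,"ay":0.102,"az":0.475},{"tx":-2,"ty":0,"tz":-3,"ax":0.1,"ay":0.102,"az":0.475}]'
python3 - <<'E'
from kin import *
from h import *
def S(x,z): return LC+x*XD+3*YD+[0,0,z-130]
go(S(-68,138),81,0,0)
o=arm.get_obs(); print(o['ee_pos'],Ro.from_rotvec(o['eef_rot']).as_matrix().round(3).tolist())
E
```

```text
clock: 13.78
ee_pos: [580.6, -304.6, 239.7]
eef_rot: [2.378, 2.048, 0.0]
ft_force: [-0.7, 0.1, -0.2]
finger_gap: 0.679
gripper_force: 0.0
tcp-> [ 580.6 -303.3  138. ] t [  1.5  -0.4 101.7] a [0.002 0.002 0.008] dist 102.0 deg 1.0 joints [ 0.5   0.45 -0.09  1.26  0.04  1.43  0.26] clock 13.7833
[ 580.59046669 -304.60185387  239.70537619] [[0.148, 0.989, 0.002], [0.989, -0.148, -0.002], [-0.002, 0.002, -1.0]]
```

```bash
python3 -m pendant '[{"tx":1,"ty":0,"tz":35,"ax":0.002,"ay":0.002,"az":0.008},{"tx":1,"ty":0,"tz":70,"ax":0.002,"ay":0.002,"az":0.008},{"tx":1,"ty":0,"tz":95,"ax":0.002,"ay":0.002,"az":0.008},{"tx":1,"ty":0,"tz":103,"ax":0.002,"ay":0.002,"az":0.008},{"tx":1,"ty":0,"tz":103,"ax":0.002,"ay":0.002,"az":0.008},{"tx":1,"ty":0,"tz":103,"ax":0.002,"ay":0.002,"az":0.008}]'
python3 -m pendant '[{"tx":-8,"ty":0,"tz":0,"ax":0,"ay":0,"az":0},{"tx":-16,"ty":0,"tz":0,"ax":0,"ay":0,"az":0},{"tx":-22,"ty":0,"tz":0,"ax":0,"ay":0,"az":0},{"tx":-28,"ty":0,"tz":0,"ax":0,"ay":0,"az":0},{"tx":-34,"ty":0,"tz":0,"ax":0,"ay":0,"az":0},{"tx":-40,"ty":0,"tz":0,"ax":0,"ay":0,"az":0},{"tx":-46,"ty":0,"tz":0,"ax":0,"ay":0,"az":0},{"tx":-52,"ty":0,"tz":0,"ax":0,"ay":0,"az":0},{"tx":-58,"ty":0,"tz":0,"ax":0,"ay":0,"az":0},{"tx":-64,"ty":0,"tz":0,"ax":0,"ay":0,"az":0}]'
python3 - <<'E'
from kin import *
from h import *
o=arm.get_obs(); print('tcp ledge x',(o['ee_pos']-LC)@XD,(o['ee_pos']-LC)@YD)
a=grab('top'); b=grab('side')
im=np.hstack([cv2.resize(a['image'][130:300,290:490],(400,340)),cv2.resize(b['image'][60:230,240:440],(400,340))])
cv2.imwrite('pics/c6.png',im[:,:,::-1])
E
```

```text
clock: 14.28
ee_pos: [581.5, -303.9, 139.7]
eef_rot: [2.388, 2.037, 0.003]
ft_force: [0.7, 0.0, 0.6]
finger_gap: 0.678
gripper_force: 0.0
clock: 15.12
ee_pos: [570.9, -367.6, 138.7]
eef_rot: [2.391, 2.035, 0.003]
ft_force: [0.6, 1.9, 1.9]
finger_gap: 0.683
gripper_force: 1.3
tcp ledge x -2.9403749267833152 3.4993279628944602
```

View pics/c6.png

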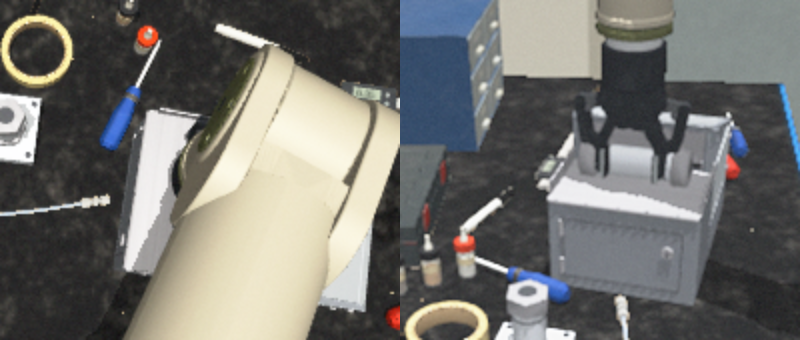

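Both fingers, at (600,155) and (660,155), are behind the tube and the cartridge has slid squarely up to the opening. I'll keep pushing.

```bash
python3 -m pendant '[{"tx":-6,"ty":0,"tz":0,"ax":0,"ay":0,"az":0},{"tx":-12,"ty":0,"tz":0,"ax":0,"ay":0,"az":0},{"tx":-18,"ty":0,"tz":0,"ax":0,"ay":0,"az":0},{"tx":-24,"ty":0,"tz":0,"ax":0,"ay":0,"az":0},{"tx":-29,"ty":0,"tz":0,"ax":0,"ay":0,"az":0},{"tx":-34,"ty":0,"tz":0,"ax":0,"ay":0,"az":0},{"tx":-34,"ty":0,"tz":0,"ax":0,"ay":0,"az":0}]'
python3 -m pendant '[{"tx":-4,"ty":0,"tz":0,"ax":0,"ay":0,"az":0},{"tx":-8,"ty":0,"tz":0,"ax":0,"ay":0,"az":0},{"tx":-11,"ty":0,"tz":0,"ax":0,"ay":0,"az":0},{"tx":-11,"ty":0,"tz":0,"ax":0,"ay":0,"az":0},{"tx":-11,"ty":0,"tz":0,"ax":0,"ay":0,"az":0}]'
python3 - <<'E'
from kin import *
from h import *
o=arm.get_obs(); print('tcp ledge x',(o['ee_pos']-LC)@XD,(o['ee_pos']-LC)@YD)
b=grab('side'); cv2.imwrite('pics/c7.png',cv2.resize(b['image'][90:220,290:430,::-1],(560,520)))
E
```

```text
clock: 15.8
ee_pos: [564.9, -402.6, 138.7]
eef_rot: [2.392, 2.033, 0.001]
ft_force: [0.8, -0.7, 0.1]
finger_gap: 0.676
gripper_force: 0.0
clock: 16.22
ee_pos: [563.3, -412.4, 138.6]
eef_rot: [2.392, 2.034, 0.001]
ft_force: [-0.6, -0.0, -0.6]
finger_gap: 0.681
gripper_force: 0.0
tcp ledge x 42.43864437884312 3.016673697216306
```

View pics/c7.png

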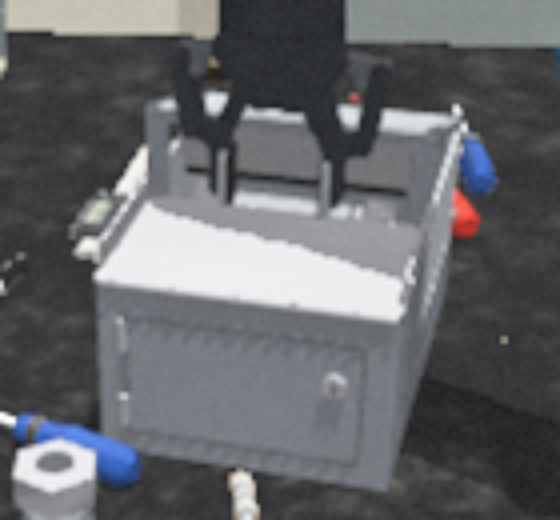

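The cartridge has left the ledge. The pale strip at (300,200) between the fingers needs a clear view, so I'll back off, rise and look.

```bash
python3 -m pendant '[{"tx":30,"ty":0,"tz":0,"ax":0,"ay":0,"az":0},{"tx":60,"ty":0,"tz":0,"ax":0,"ay":0,"az":0},{"tx":95,"ty":0,"tz":-10,"ax":0,"ay":0,"az":0},{"tx":125,"ty":0,"tz":-40,"ax":0,"ay":0,"az":0},{"tx":150,"ty":0,"tz":-75,"ax":0,"ay":0,"az":0},{"tx":180,"ty":0,"tz":-105,"ax":0,"ay":0,"az":0},{"tx":215,"ty":0,"tz":-120,"ax":0,"ay":0,"az":0},{"tx":250,"ty":0,"tz":-130,"ax":0,"ay":0,"az":0},{"tx":250,"ty":0,"tz":-130,"ax":0,"ay":0,"az":0},{"tx":250,"ty":0,"tz":-130,"ax":0,"ay":0,"az":0}]'
python3 - <<'E'
from h import *
a=grab('top'); b=grab('side'); np.savez('top8.npz',**a); np.savez('side8.npz',**b)
im=np.hstack([cv2.resize(a['image'][130:300,290:490],(400,340)),cv2.resize(b['image'][90:220,290:443],(400,340))])
cv2.imwrite('pics/c8.png',im[:,:,::-1])
f=dict(np.load('top0.npz')); P=cloud(f);P2=cloud(a); s=dict(np.load('side0.npz')); S=cloud(s);S2=cloud(b)
for nm,A,B in (('top',P,P2),('side',S,S2)):
    m=(A[...,0]>430)&(A[...,0]<680)&(A[...,1]<-300)&(A[...,1]>-600)&(A[...,2]>-20)&(A[...,2]<220)&(np.linalg.norm(A-B,axis=-1)>12)
    v,u=np.where(m); print(nm,m.sum(), B[m].mean(0) if m.any() else '', (u.min(),u.max(),v.min(),v.max()) if m.any() else '')
for nm,f in (('top',f),('side',s)): # image change in drop / beaker region
    g=a if nm=='top' else b; d=cv2.absdiff(f['image'],g['image']).max(2); v,u=np.where((d>40)&(np.abs(np.arange(640)-(440 if nm=='top' else 365))<60)[None,:]&((np.arange(400)>90)&(np.arange(400)<290))[:,None]); print(nm,'changed px',len(v),(u.min(),u.max(),v.min(),v.max()) if len(v) else '')
E
```

```text
clock: 17.1
ee_pos: [604.5, -161.2, 270.0]
eef_rot: [2.384, 2.041, 0.006]
ft_force: [-0.5, -0.4, -0.3]
finger_gap: 0.68
gripper_force: 0.0
top 36 [ 488.8961938  -190.39082644  979.99469839] (np.int64(346), np.int64(473), np.int64(195), np.int64(285))
side 268 [559.4894934  -64.51546833 339.45943026] (np.int64(314), np.int64(402), np.int64(114), np.int64(210))
top changed px 0 
side changed px 812 (np.int64(306), np.int64(377), np.int64(91), np.int64(230))
```

View pics/c8.png

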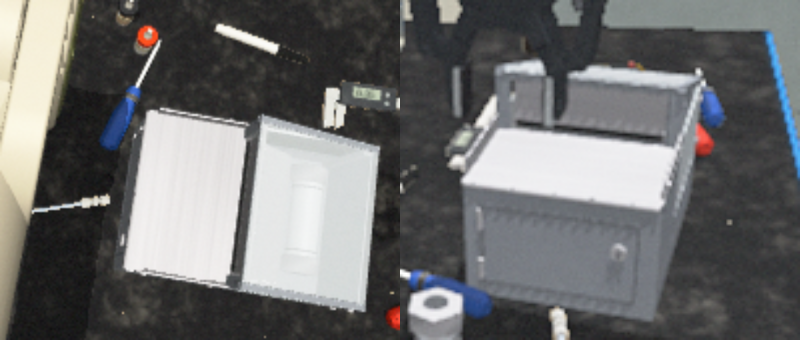

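The cartridge shows through the clear cover at (303,220) in the top half. Its apparent length of about 53 px puts it roughly at bin-floor depth. The ledge is empty and the flap hangs as it did at the start. I'll check the beaker and short cartridge, then hand in.

```bash
python3 - <<'E'
from h import *
for n in ('side','top'):
    a=np.load(n+'0.npz')['image']; b=grab(n)['image']; d=cv2.absdiff(a,b).max(2)>60
    for nm,(u0,u1,v0,v1) in {'side':{'beaker':(222,258,262,308),'short':(292,316,200,242)},'top':{'beaker':(217,240,144,160),'short':(283,308,176,202)}}[n].items(): print(n,nm,'changed',d[v0:v1,u0:u1].mean().round(3))
o=arm.get_obs(); print(o['clock'],o['ft_force'],np.abs(o['joint_vel']).max())
print(arm.hand_in())
E
```

```text
side beaker changed 0.0
side short changed 0.021
top beaker changed 0.853
top short changed 0.328
17.3 [ 0.7948739  -0.83800579  0.06237165] 0.0071539072577193755
the job is handed in; nothing more can be done
None
```

The job is handed in at 17.3 s: the long cartridge lies in the bin with the flap shut, and the side view shows the short cartridge and the beaker still standing. The hand-in returned no verdict, and in the top view the arm probably hid those two.

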